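# Turn down the tile dryer and draw out its tray

## Task

The painted tile is dry. First, with the oven tray still in, turn the temperature dial anticlockwise until its lever points at the little rider clipped on the scale, without shifting the rider; then pull the oven's tray out to its stop, with the tile left lying untouched in it. Leave the other things on the table where they are.

Things in the scene. Friction and masses are not known exactly. Their poses are not given: they have to be found in the camera images.
- controller: Temperature controller: fixed white box 180 x 180 x 70 mm with a flat top carrying the dial in its centre. Origin: centre of its underside; z up. Unturned, x points away from the robot.
- dial_axis (a point): Point on the dial's axis at the level of the controller's top face (70 mm above the table).
- dial (a joint): Dial angle, rad, 0 to 4.712 (stops), growing anticlockwise from above; at 0 the lever points 3.927 rad anticlockwise from the controller's x axis. Black hub 36 mm across, 32 mm high, with one lever 10 mm wide, 5 to 29 mm above the top face, reaching 55 mm from the axis, white line along its top. Stays where left; takes 0.06 N m.
- dial_tip (a point): Outer end of the dial's lever, 55 mm from the axis, on the lever's centre line, 29 mm above the top face.
- rider_mark (a point): Where the lever's tip should stand: 55 mm from the dial's axis in the rider's direction, 29 mm above the top face. The rider is a stiff dark steel block on the scale, 14 mm long (radially), 7 mm wide, 8 mm high, from 65 to 79 mm from the axis.
- oven: Drying oven: fixed grey box 260 mm deep, 220 mm wide, 150 mm high. Origin: middle of its front face at table level; x runs from the front into the oven, z up; the tray comes out along -x. It stands beside the controller, left or right of it.
- tray (a joint): How far the tray is out, in m: 0 shut, 0.12 at its stop. Takes about 3 N.
- tray_handle (a point): Middle of the tray's handle: a level steel bar along the oven's y axis, 10 mm thick, 120 mm long, 120 mm above the table (30 mm below the oven's top) and, tray shut, 55 mm in front of the oven. Clear gap between bar and tray front 39 mm; two brackets, 8 mm wide, hold it 56 mm either side of the middle.
- tray_floor (a point): Centre of the tray's floor (90 mm above the table); the tray is 240 mm by 196 mm with sides 20 mm high.
- tile: Painted white tile, 80 x 80 x 8 mm, lying loose in the tray, out of sight while the tray is shut. Origin: centre of its underside.
- jar_a: Small paint jar, 42 mm across, 55 mm high, on top of the oven. Origin: centre of its underside.
- jar_b: Small paint jar, 42 mm across, 55 mm high, behind the controller. Origin: centre of its underside.
- bottle: Paint bottle, 40 mm across, 70 mm high, behind the controller. Origin: centre of its underside.
- saucer: Glass saucer used as a palette, 120 mm across, 18 mm high. Origin: centre of its underside.
- tea: Amber tea glass, 64 mm across, 75 mm high. Origin: centre of its underside.
- brush: Thin paint brush, 170 mm long, 8 mm thick, lying in front of the controller. Origin: middle of its underside.
- cap: Loose jar cap, 32 mm across, 14 mm high, on the table in front of the oven. Origin: centre of its underside.

How it is judged:
By the outcome, as a careful person would: the job done as asked, in the order asked, and still so for the second after the job is handed in, with the robot touching nothing.
It also fails if it takes over 67 s, if anything falls off the work surface, if the arm or the gripper's body presses on something with over 40 N, if the wrist force passes 120 N, or if a joint passes its speed limit or range.

## Robot

A 6-joint arm with a two-finger parallel gripper is mounted at the origin on the work surface. World frame = base frame: x ahead of the robot, y to its left, z up, the work surface at z = 0. Lengths are in m, angles in rad, forces in N, time in s.
With the tool pointing down it reaches from about 0.375 to 0.9 m from the base axis. Payload 3.1 kg.
Tool frame: the origin (TCP) lies midway between the tips of the shut fingers; the grasp point (between the pads) lies 19 mm behind it (manip.pinch_z is the distance from the TCP to the grasp point, in m); z points along the fingers, y is the line along which they close (so a half turn about z gives the same grasp; the last joint's range is limited). The gripper opens to 85 mm and grips with 20 to 120 N. Pads are 22 mm wide; open, the fingers measure 114 mm over their backs; the gripper's body (76 mm by 85 mm) begins 54 mm behind the grasp point. The pads swing forward as they close: fully open they stand 13 mm farther back than shut.
Start: joints at [1.065, 0.527, 1.433, -0, 1.181, -0.178], TCP at [0.201, 0.592, 0.231] pointing down, gripper open.
Joint ranges: [-3.08, 3.08], [-0.75, 2.2], [0.22, 2.44], [-1.43, 4.57], [0, 2.65], [-2.85, 2.85]. Speed limits (rad/s): [2.79, 2.79, 3.14, 3.14, 3.14, 3.14].

## Interface

Orientations are given as a unit quaternion [x, y, z, w].
In Python, from station import manip, viewer, ticket gives the robot as it stands.
- The arm moves only by the shell command python3 -m creep 'ROWS' [FORCE]. ROWS is JSON, a list of rows, each an object with "slide": the shift along the tool's x, y, z in cm, a list of three; "angular": the turn, a rotation vector about the tool's x, y, z in rad, a list of three; "claw": the opening, from -1 (shut) to 1 (fully open). A call has 1 to 10 rows; each row shifts and turns the commanded pose from where the row before left it, along the tool's axes as they then stand; what a row does not reach is not made up. A row lasts 1/12 s, in which the tool goes at most 41.7 mm and 7.16 degrees, less where a joint would pass 70% of its speed; a pose out of reach is approached as far as the arm can. A call with a gripper value outside its range is refused whole. The fingers move at their own pace and stop on an object; FORCE is the grip in N (left out, the last holds). Time passes only in rows, so rows that do not move let the fingers close. It gives the time, the measured TCP pose, the force, the opening and the grip force at its end, in the units of the state.
- manip.sense(): the state, without advancing time (a new reading comes with each control period).
- viewer.snapshot(name): name is "scene" or "side" or "wrist"; returns the picture (384x512x3 uint8, blue, green, red); there is no depth.
- viewer.calibration(name): a dict with "fov_y" (degrees; the focal length in pixels is half the picture's height over the tangent of half this angle, whatever the lens; pixels are square), "cx", "cy" (the principal point, pixels), "T" (4x4, takes a point from camera to world coordinates); the wrist camera has in their place "tool_from_camera" (4x4, takes a point from camera to tool coordinates, whose origin is the TCP and whose axes are the flange's). Camera axes: x right, y up, looking along -z (the intrinsics and any distortion apply to the point x, -y, -z); pixel columns grow to the right and rows downward; lengths in m; the calibration is good to about 2 mm. A picture is of the moment at which its call begins: read the wrist's pose just before it. calibration takes no time and is no camera call.
- ticket.sign_off(): hands the job in; it is judged then, once.
The state is a dict: "t": time; "q": joint angles; "qd": joint speeds; "tau": joint torques, N m; "tcp_pos": TCP position; "tool_rot": TCP orientation; "force": force on the tool from outside, world axes, zero at the start; "ft_torque": the same for the moment, N m; "finger_gap": opening from 0.0 (shut) to 1.0 (fully open); "gripper_force": force on a finger pad.
Only numpy, scipy, OpenCV 4.12 (cv2) and the standard library are available. Lean on these libraries where they do the work, as an engineer would, in place of code of your own. Each camera call takes 0.05 s, during which the arm holds its last target. There are 200 camera calls.

## Working session

There is one attempt and no reset: what is moved stays moved. The work goes in short steps, Python scripts to look and compute and a shell command to move; the robot and the scene stay as the last step left them, time stands still between calls to the robot, and variables do not carry over. Pictures are saved under pics/ and viewed, at most 10 in all, crops included, and the job is handed in when it is done.

```bash
ls; mkdir -p pics; python3 - <<'E'
from station import manip, viewer
import cv2, numpy as np
a=viewer.snapshot("scene"); b=viewer.snapshot("side"); 
s=manip.sense(); print(s); print(manip.pinch_z)
c=viewer.snapshot("wrist")
for n,i in zip(("scene","side","wrist"),(a,b,c)):
    cv2.imwrite(f"pics/{n}0.png",i); print(n,viewer.calibration(n))
E
```

```text
pics
{'t': 0.1, 'q': array([ 1.06551389e+00,  5.28345833e-01,  1.43378907e+00, -4.65264080e-05,
        1.18146387e+00, -1.78491740e-01]), 'qd': array([ 1.71344457e-03,  2.54413821e-04, -4.36369591e-03,  5.30127412e-04,
        4.55915026e-04, -3.30783760e-05]), 'tau': array([-4.52935401e-04, -4.43308067e+01, -1.78586054e+01, -3.14621038e-04,
        3.85208215e-03,  6.51111890e-06]), 'tcp_pos': array([0.20027799, 0.5913342 , 0.23044359]), 'tool_rot': array([ 1.62660446e-01,  9.86681596e-01, -9.52221909e-04, -3.16024149e-04]), 'force': array([ 0.73542208,  0.3470791 , -0.29197495]), 'ft_torque': array([-0.01108804, -0.01381317,  0.01010514]), 'gripper_force': 0.0, 'finger_gap': 0.9993484616897272}
0.0187
scene {'fov_y': 54.495131464821036, 'cx': 253.1685806286592, 'cy': 186.66303668583177, 'T': array([[-4.45612901e-01, -7.05211498e-01,  5.51457963e-01,
         1.21917396e+00],
       [ 8.95225749e-01, -3.51015039e-01,  2.74516485e-01,
         2.86285726e-01],
       [-2.21426758e-05,  6.16007455e-01,  7.87740322e-01,
         9.92893168e-01],
       [ 0.00000000e+00,  0.00000000e+00,  0.00000000e+00,
         1.00000000e+00]])}
side {'fov_y': 55.57920826717278, 'cx': 259.0249623615011, 'cy': 193.37324863246565, 'T': array([[ 0.83128972,  0.33596091, -0.44281787,  0.15457141],
       [-0.55571233,  0.48530223, -0.67503004, -0.68488158],
       [-0.01188321,  0.80722488,  0.59012438,  0.70041177],
       [ 0.        ,  0.        ,  0.        ,  1.        ]])}
wrist {'fov_y': 62.29376478455277, 'cx': 254.8652622622221, 'cy': 190.88117427723884, 'tool_from_camera': array([[-2.21901439e-05,  9.65819005e-01,  2.59217376e-01,
         6.53652451e-02],
       [ 9.99999999e-01,  1.04787382e-05,  4.65616139e-05,
         1.34665388e-03],
       [ 4.22538206e-05,  2.59217377e-01, -9.65819005e-01,
        -1.42271792e-01],
       [ 0.00000000e+00,  0.00000000e+00,  0.00000000e+00,
         1.00000000e+00]])}
```

View pics/scene0.png

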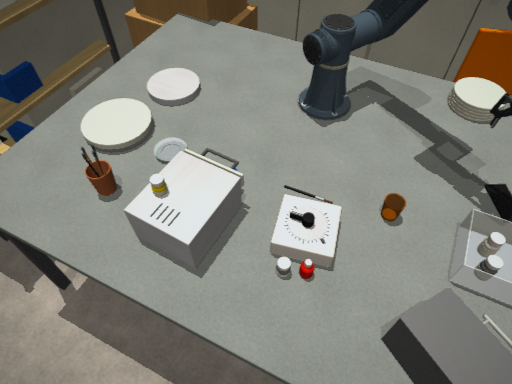

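View pics/side0.png

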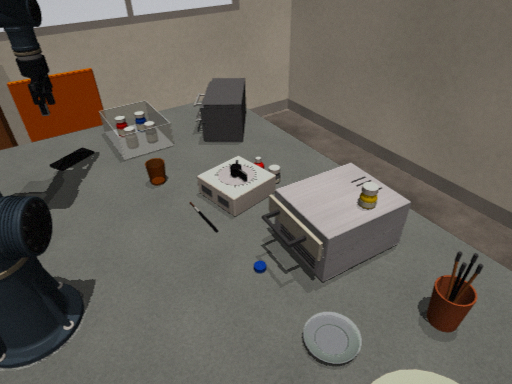

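The scene view shows the oven (about 190,200), its handle at (220,157), the controller with its dial at about (308,220) and what may be the rider near (323,240). The side view shows the dial at (238,172), the handle from (267,217) to (300,262) and the blue cap at (260,267). I'll enlarge both.

```bash
cat > h.py <<'E'
import numpy as np, cv2
from station import manip, viewer
from scipy.spatial.transform import Rotation as R
def cam(name, s=None):
    c=viewer.calibration(name)
    if 'T' in c: T=np.array(c['T'])
    else:
        W=np.eye(4); W[:3,:3]=R.from_quat(s['tool_rot']).as_matrix(); W[:3,3]=s['tcp_pos']
        T=W@np.array(c['tool_from_camera'])
    return T,192/np.tan(np.radians(c['fov_y']/2)),c['cx'],c['cy']
def ray(C,p):
    T,f,cx,cy=C; d=T[:3,:3]@np.array([(p[0]-cx)/f,-(p[1]-cy)/f,-1.]); return T[:3,3],d/np.linalg.norm(d)
def plane(C,p,z):
    o,d=ray(C,p); return o+d*(z-o[2])/d[2]
def proj(C,P):
    T,f,cx,cy=C; q=T[:3,:3].T@(np.array(P)-T[:3,3]); return np.array([cx+f*q[0]/-q[2],cy-f*q[1]/-q[2]])
def tri(C1,p1,C2,p2):
    o1,d1=ray(C1,p1);o2,d2=ray(C2,p2)
    A=np.stack([d1,-d2],1); t=np.linalg.lstsq(A,o2-o1,rcond=None)[0]
    a=o1+d1*t[0];b=o2+d2*t[1]; return (a+b)/2,np.linalg.norm(a-b)
E
python3 - <<'E'
import cv2,numpy as np
a=cv2.imread('pics/scene0.png');b=cv2.imread('pics/side0.png')
def cr(i,x,y,w,h): return cv2.resize(i[y:y+h,x:x+w],(400,300),interpolation=cv2.INTER_CUBIC)
m=np.vstack([np.hstack([cr(a,262,186,100,75),cr(b,188,145,100,75)]),np.hstack([cr(a,170,135,100,75),cr(b,250,190,100,75)])])
cv2.imwrite('pics/m0.png',m)
E
```

```text
(no output)
```

View pics/m0.png

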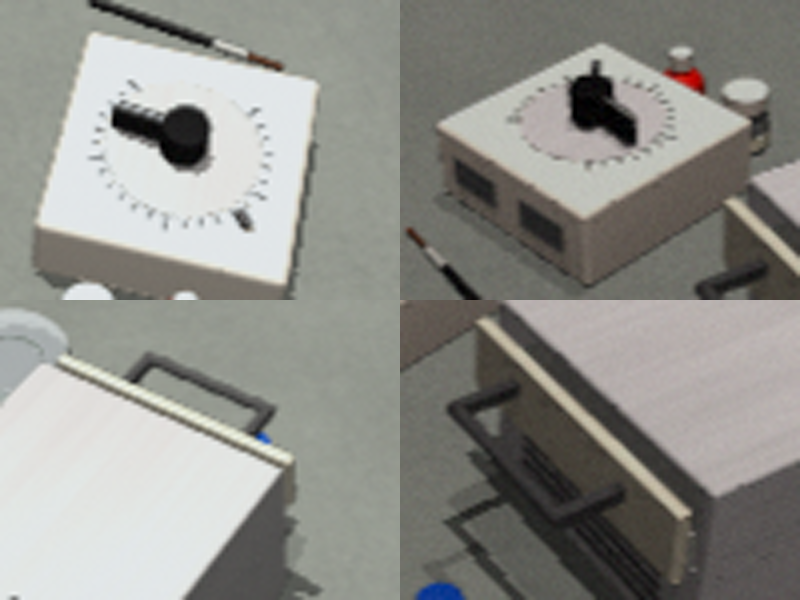

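The crops show the dial lever pointing towards (290,215) in the scene view and the rider at (323,241) there and at (237,162) in the side view. The handle ends are visible in both. Next I triangulate.

```bash
python3 - <<'E'
from h import *
np.set_printoptions(precision=4,suppress=True)
A=cam('scene');B=cam('side')
pts=dict(c1=((285,194.5),(197.5,177)),c2=((341.5,206.7),(238,155.7)),c3=((334,257.2),(275.5,175.5)),c4=((271,243),(234.2,199.5)),
 hub=((308.2,218.5),(236,166.2)),rider=((323.2,240.7),(237,162)),h1=((207.5,149.5),(264.2,217.5)),h2=((238,162.5),(290,245)))
# assign best correspondence of corners by residual
import itertools
for n,(p,q) in pts.items():
    if n[0]=='c': print(n,[(k,*[np.round(v,3) for v in tri(A,p,B,pts[k][1])]) for k in('c1','c2','c3','c4')][:], plane(A,p,.07))
    else: print(n,*tri(A,p,B,q))
for n,z in(('hub',.102),('rider',.078)): print(n,plane(A,pts[n][0],z),plane(B,pts[n][1],z))
for p in pts['h1'][0],pts['h2'][0]: print('hA',plane(A,p,.125))
for p in pts['h1'][1],pts['h2'][1]: print('hB',plane(B,p,.125))
print('tip',plane(A,(290,215.5),.099))
print('cap',plane(B,(260,266),.014),'jar', plane(A,(158,178),.205))
E
```

```text
c1 [('c1', array([0.525, 0.102, 0.106]), np.float64(0.114)), ('c2', array([0.613, 0.097, 0.167]), np.float64(0.028)), ('c3', array([0.645, 0.053, 0.137]), np.float64(0.093)), ('c4', array([0.555, 0.063, 0.063]), np.float64(0.006))] [0.5568 0.0665 0.07  ]
c2 [('c1', array([0.521, 0.235, 0.062]), np.float64(0.007)), ('c2', array([0.619, 0.213, 0.14 ]), np.float64(0.09)), ('c3', array([0.655, 0.161, 0.119]), np.float64(0.223)), ('c4', array([0.556, 0.188, 0.026]), np.float64(0.144))] [0.5231 0.2373 0.07  ]
c3 [('c1', array([ 0.595,  0.298, -0.024]), np.float64(0.097)), ('c2', array([0.693, 0.27 , 0.065]), np.float64(0.006)), ('c3', array([0.733, 0.217, 0.033]), np.float64(0.152)), ('c4', array([ 0.634,  0.252, -0.076]), np.float64(0.053))] [0.6939 0.272  0.07  ]
c4 [('c1', array([0.605, 0.148, 0.041]), np.float64(0.232)), ('c2', array([0.693, 0.141, 0.105]), np.float64(0.127)), ('c3', array([0.728, 0.096, 0.063]), np.float64(0.004)), ('c4', array([ 0.638,  0.11 , -0.02 ]), np.float64(0.102))] [0.7307 0.0991 0.07  ]
hub [0.627 0.166 0.098] 0.002101481038799635
rider [0.6627 0.226  0.0721] 0.0067535129277505315
h1 [ 0.5388 -0.1771  0.1577] 0.06547161095166291
h2 [ 0.5433 -0.1521  0.0764] 0.08739450983761464
hub [0.6287 0.1671 0.102 ] [0.6243 0.1591 0.102 ]
rider [0.6632 0.2284 0.078 ] [0.6592 0.2135 0.078 ]
hA [ 0.5415 -0.2146  0.125 ]
hA [ 0.5472 -0.101   0.125 ]
hB [ 0.541  -0.1173  0.125 ]
hB [ 0.5345 -0.229   0.125 ]
tip [0.6404 0.1162 0.099 ]
cap [ 0.5001 -0.1577  0.014 ] jar [ 0.7566 -0.2345  0.205 ]
```

Fixed cameras give these estimates:

| Quantity | Estimate |
|---|---|
| Dial axis | about (0.628, 0.168) |
| Controller yaw | about 0.195 rad |
| Lever direction | about -1.33 rad |
| Rider direction | about 1.04 rad |
| Handle middle | about (0.543, -0.16) |

The two views disagree by up to 14 mm, so I'll measure with the wrist camera above the dial.

```bash
python3 -m creep '[{"slide":[-3.4,-1.65,-0.2],"angular":[0,0,0],"claw":1},{"slide":[-3.4,-1.65,-0.2],"angular":[0,0,0],"claw":1},{"slide":[-3.4,-1.65,-0.2],"angular":[0,0,0],"claw":1},{"slide":[-3.4,-1.65,-0.2],"angular":[0,0,0],"claw":1},{"slide":[-3.4,-1.65,-0.2],"angular":[0,0,0],"claw":1},{"slide":[-3.4,-1.65,-0.2],"angular":[0,0,0],"claw":1},{"slide":[-3.4,-1.65,-0.2],"angular":[0,0,0],"claw":1},{"slide":[-3.4,-1.65,-0.2],"angular":[0,0,0],"claw":1}]'
python3 -m creep '[{"slide":[-3.4,-1.65,-0.2],"angular":[0,0,0],"claw":1},{"slide":[-3.4,-1.65,-0.2],"angular":[0,0,0],"claw":1},{"slide":[-3.4,-1.65,-0.2],"angular":[0,0,0],"claw":1},{"slide":[-3.4,-1.65,-0.2],"angular":[0,0,0],"claw":1},{"slide":[-3.4,-1.65,-0.2],"angular":[0,0,0],"claw":1},{"slide":[-3.4,-1.65,-0.2],"angular":[0,0,0],"claw":1},{"slide":[-3.4,-1.65,-0.2],"angular":[0,0,0],"claw":1},{"slide":[-3.4,-1.65,-0.2],"angular":[0,0,0],"claw":1}]'
python3 -m creep '[{"slide":[0,0,0],"angular":[0,0,0.12],"claw":1},{"slide":[0,0,0],"angular":[0,0,0.12],"claw":1},{"slide":[0,0,0],"angular":[0,0,0.12],"claw":1},{"slide":[0,0,0],"angular":[0,0,0.12],"claw":1},{"slide":[0,0,0],"angular":[0,0,0.12],"claw":1},{"slide":[0,0,0],"angular":[0,0,0.12],"claw":1},{"slide":[0,0,0],"angular":[0,0,0.12],"claw":1},{"slide":[0,0,0],"angular":[0,0,0.12],"claw":1},{"slide":[0,0,0],"angular":[0,0,0],"claw":1},{"slide":[0,0,0],"angular":[0,0,0],"claw":1}]'
python3 - <<'E'
from h import *
import pickle
s=manip.sense(); i=viewer.snapshot('wrist'); cv2.imwrite('pics/w1.png',i); pickle.dump(s,open('w1.pkl','wb'))
print(s['q'],s['tcp_pos'],s['tool_rot'])
E
```

```text
t: 0.82
tcp_pos: [0.4167, 0.378, 0.2472]
tool_rot: [0.163, 0.987, -0.0, -0.0]
force: [-0.1, 1.3, 1.0]
finger_gap: 0.999
gripper_force: 0.0
t: 1.48
tcp_pos: [0.6318, 0.1657, 0.263]
tool_rot: [0.163, 0.987, -0.0, -0.0]
force: [-0.1, 0.3, 0.5]
finger_gap: 1.001
gripper_force: 0.0
t: 2.32
tcp_pos: [0.6308, 0.1672, 0.2629]
tool_rot: [0.599, 0.801, -0.0, -0.0]
force: [-0.3, -0.7, -0.2]
finger_gap: 0.999
gripper_force: 0.0
[ 8.82456665e-02  5.35336261e-01  1.32241265e+00 -1.45471905e-05
  1.28462177e+00 -1.98810263e-01] [0.63083104 0.1672425  0.26293952] [ 5.98692783e-01  8.00978652e-01 -2.64653734e-04 -2.85199866e-04]
```

View pics/w1.png

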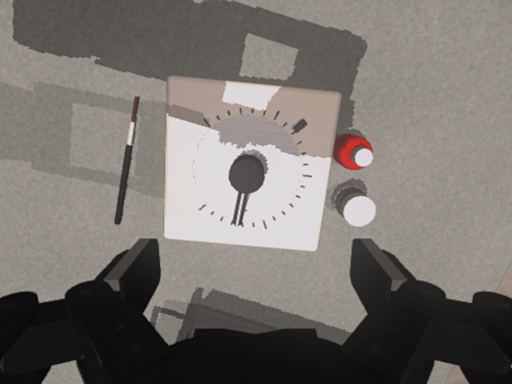

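The wrist view shows the controller with corners near (167,77), (340,94), (317,250) and (164,237). The hub is at (247,174), the lever runs down to about (238,225) and the rider is at (299,126). I'll shift the arm and take a second view, then extract the features by mask.

```bash
python3 -m creep '[{"slide":[-2,0,0],"angular":[0,0,0],"claw":1},{"slide":[-2,0,0],"angular":[0,0,0],"claw":1},{"slide":[-2,0,0],"angular":[0,0,0],"claw":1},{"slide":[0,0,0],"angular":[0,0,0],"claw":1},{"slide":[0,0,0],"angular":[0,0,0],"claw":1}]'
python3 - <<'E'
from h import *
import pickle
s=manip.sense(); i=viewer.snapshot('wrist'); cv2.imwrite('pics/w2.png',i); pickle.dump(s,open('w2.pkl','wb'))
ims=[]
for n in('w1','w2'):
    i=cv2.imread(f'pics/{n}.png'); s=pickle.load(open(n+'.pkl','rb')); C=cam('wrist',s)
    c=proj(C,(.628,.168,.09)).astype(int); 
    m=(i.max(2)<90).astype(np.uint8); k,l,st,ce=cv2.connectedComponentsWithStats(m)
    print(n,c)
    for j in range(1,k):
        if 25<st[j,4]<5000 and np.hypot(*(ce[j]-c))<100:
            print(st[j],ce[j].round(1),cv2.minAreaRect(np.argwhere(l==j)[:,::-1].astype(np.float32)))
    x,y=c-50; ims.append(cv2.resize(i[y:y+100,x:x+100],(400,400),interpolation=cv2.INTER_CUBIC)); print('off',x,y)
cv2.imwrite('pics/m1.png',np.hstack(ims))
E
```

```text
t: 2.78
tcp_pos: [0.648, 0.1088, 0.2631]
tool_rot: [0.6, 0.8, 0.0, -0.0]
force: [0.3, 0.0, -0.4]
finger_gap: 0.998
gripper_force: 0.0
w1 [251 172]
[294 120  13  13  81] [299.5 125.4] ((298.7500305175781, 126.2500228881836), (5.656853675842285, 14.849241256713867), 45.0)
[ 229  155   35   70 1199] [245.8 177.8] ((246.0, 189.5), (69.0, 34.0), 90.0)
[335 187  31  22 176] [346.8 194.1] ((347.6261291503906, 195.16285705566406), (14.426180839538574, 31.696962356567383), 61.69924545288086)
off 201 122
w2 [251 110]
[295  55  14  14  74] [301.9  61.1] ((301.2500305175781, 61.75001525878906), (5.656853675842285, 14.849242210388184), 45.0)
[ 227   93   38   74 1302] [244.5 117.2] ((237.60003662109375, 127.30000305175781), (37.11872863769531, 71.5541763305664), 26.56505012512207)
[335  94  14  21  90] [339.6 106.8] ((337.8934631347656, 106.53357696533203), (22.825424194335938, 10.514592170715332), 61.189208984375)
off 201 60
```

View pics/m1.png

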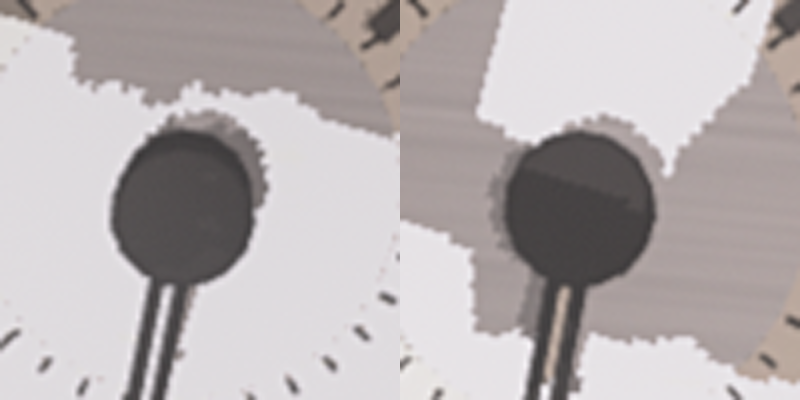

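The crops show the hub top disk centred at about (246.4,175.3) in view 1 and (246,112.5) in view 2. The lever's white line runs down-left from it, and the rider is at the top right.

```bash
python3 - <<'E'
from h import *
import pickle
np.set_printoptions(precision=4,suppress=True)
S=[pickle.load(open(n+'.pkl','rb')) for n in('w1','w2')]; C=[cam('wrist',s) for s in S]
hub=[(246.4,175.3),(246,112.5)]; rd=[(299.5,125.4),(301.9,61.1)]
print('hub',*tri(C[0],hub[0],C[1],hub[1]),[plane(c,p,.102) for c,p in zip(C,hub)])
print('rid',*tri(C[0],rd[0],C[1],rd[1]),[plane(c,p,.077) for c,p in zip(C,rd)])
for k in 0,1:
    H=plane(C[k],hub[k],.102)[:2]; r=plane(C[k],rd[k],.077)[:2]; print('rider dir',np.arctan2(*(r-H)[::-1]),'dist',np.hypot(*(r-H)))
    i=cv2.imread(f'pics/w{k+1}.png'); g=i.max(2).astype(int); P=[]
    for y in range(int(hub[k][1])+23,int(hub[k][1])+47):
        x0=int(hub[k][0])-int((y-hub[k][1])*0.17); w=np.arange(x0-9,x0+9); v=g[y,w]
        d=w[v<100]
        if len(d)>3: P.append(plane(C[k],((d.min()+d.max())/2,y),.099)[:2])
    P=np.array(P); vx,vy,px,py=cv2.fitLine(P.astype(np.float32),cv2.DIST_HUBER,0,.001,.001).ravel()
    n=np.array([-vy,vx]); a=np.arctan2(vy,vx); print('lever',a if a<0 else a-np.pi,'offset hub from line mm',1e3*n@(H-[px,py]),len(P))
# controller top corners in w1
for p in [(167,77),(340,94),(317,250),(164,237)]: print(plane(C[0],p,.07))
E
```

```text
hub [0.6237 0.1645 0.0951] 0.0002800647315045743 [array([0.6234, 0.166 , 0.102 ]), array([0.624 , 0.1647, 0.102 ])]
rid [0.662  0.2256 0.0762] 0.0005487314976712668 [array([0.6616, 0.2255, 0.077 ]), array([0.6621, 0.2255, 0.077 ])]
rider dir 1.0003531816976576 dist 0.07073057296987537
lever -1.5018237 offset hub from line mm -0.6151507396077376 24
rider dir 1.0104371927749385 dist 0.0717260421674406
lever -1.4644605 offset hub from line mm 1.0998673985094318 24
[0.5209 0.2329 0.07  ]
[0.6919 0.2665 0.07  ]
[0.7266 0.0977 0.07  ]
[0.5545 0.0637 0.07  ]
```

The hub axis is at (0.624, 0.165), which agrees with the mean of the controller corners. The rider direction is about 1.005 rad at 71 mm, and the lever is at about -1.485 rad. Next I position over the lever at a radius of 41 mm and descend.

```bash
python3 -m creep '[{"slide":[0,0,0],"angular":[0,0,0.1],"claw":0.2},{"slide":[0,0,0],"angular":[0,0,0.1],"claw":0.2},{"slide":[0.85,-0.97,0],"angular":[0,0,0],"claw":0.2},{"slide":[0.85,-0.97,3],"angular":[0,0,0],"claw":0.2},{"slide":[0,0,3],"angular":[0,0,0],"claw":0.2},{"slide":[0,0,3],"angular":[0,0,0],"claw":0.2},{"slide":[0,0,3],"angular":[0,0,0],"claw":0.2},{"slide":[0,0,2],"angular":[0,0,0],"claw":0.2},{"slide":[0,0,0],"angular":[0,0,0],"claw":0.2},{"slide":[0,0,0],"angular":[0,0,0],"claw":0.2}]'
python3 - <<'E'
from h import *
s=manip.sense(); x=R.from_quat(s['tool_rot']).as_matrix(); print(s['tcp_pos'],np.arctan2(x[1,0],x[0,0]),x[:,2])
E
```

```text
t: 3.67
tcp_pos: [0.6256, 0.1262, 0.1225]
tool_rot: [0.676, 0.737, -0.001, -0.001]
force: [0.5, 0.1, 0.9]
finger_gap: 0.605
gripper_force: 0.0
[0.62555106 0.12619052 0.12252947] 1.658025110206918 [-3.16518146e-03  2.25567425e-04 -9.99994965e-01]
```

```bash
python3 -m creep '[{"slide":[-0.2,0.15,1.5],"angular":[0,0,0],"claw":0.2},{"slide":[0,0,1.5],"angular":[0,0,0],"claw":0.2},{"slide":[0,0,1],"angular":[0,0,0],"claw":0.2},{"slide":[0,0,0],"angular":[0,0,0],"claw":0.2},{"slide":[0,0,0],"angular":[0,0,0],"claw":-1},{"slide":[0,0,0],"angular":[0,0,0],"claw":-1},{"slide":[0,0,0],"angular":[0,0,0],"claw":-1},{"slide":[0,0,0],"angular":[0,0,0],"claw":-1},{"slide":[0,0,0],"angular":[0,0,0],"claw":-1},{"slide":[0,0,0],"angular":[0,0,0],"claw":-1}]' 20
python3 -m creep '[{"slide":[0,0,0],"angular":[0,0,0],"claw":-1},{"slide":[0,0,0],"angular":[0,0,0],"claw":-1},{"slide":[0,0,0],"angular":[0,0,0],"claw":-1},{"slide":[0,0,0],"angular":[0,0,0],"claw":-1}]'
python3 - <<'E'
from h import *
s=manip.sense(); x=R.from_quat(s['tool_rot']).as_matrix(); print(s['tcp_pos'],s['force'],s['ft_torque'],np.arctan2(x[1,0],x[0,0]),x[:,2])
E
```

```text
t: 4.5
tcp_pos: [0.6279, 0.1229, 0.0846]
tool_rot: [0.676, 0.737, -0.001, -0.0]
force: [-2.6, -0.5, 5.4]
finger_gap: 0.114
gripper_force: 19.2
t: 4.83
tcp_pos: [0.6279, 0.1229, 0.0846]
tool_rot: [0.676, 0.737, -0.001, -0.0]
force: [-3.4, -0.7, 4.3]
finger_gap: 0.115
gripper_force: 19.2
[0.62788862 0.1228654  0.08458694] [-3.36457808 -0.72493905  4.25749082] [-0.14547126  0.56504731  0.17115527] 1.6560167884911925 [-1.51624166e-03 -6.99844203e-04 -9.99998606e-01]
```

The lever is gripped, since the gap reads about 9.8 mm. Now I turn it anticlockwise about the dial axis, 0.1 rad per row.

```bash
cat > st.py <<'E'
from h import *
s=manip.sense(); x=R.from_quat(s['tool_rot']).as_matrix(); a=np.array([.6238,.165])
d=s['tcp_pos'][:2]-a
print(s['tcp_pos'],'F',s['force'].round(1),'T',s['ft_torque'].round(2),'lever yaw',np.arctan2(-x[1,0],-x[0,0]),'pos dir',np.arctan2(d[1],d[0]),'r',np.hypot(*d),'q6',s['q'][5])
E
python3 -m creep '[{"slide":[0.02,0.42,0],"angular":[0,0,-0.1],"claw":-1},{"slide":[0.02,0.42,0],"angular":[0,0,-0.1],"claw":-1},{"slide":[0.02,0.42,0],"angular":[0,0,-0.1],"claw":-1},{"slide":[0.02,0.42,0],"angular":[0,0,-0.1],"claw":-1},{"slide":[0.02,0.42,0],"angular":[0,0,-0.1],"claw":-1},{"slide":[0.02,0.42,0],"angular":[0,0,-0.1],"claw":-1},{"slide":[0.02,0.42,0],"angular":[0,0,-0.1],"claw":-1},{"slide":[0.02,0.42,0],"angular":[0,0,-0.1],"claw":-1},{"slide":[0.02,0.42,0],"angular":[0,0,-0.1],"claw":-1},{"slide":[0.02,0.42,0],"angular":[0,0,-0.1],"claw":-1}]'; python3 st.py
```

```text
t: 5.67
tcp_pos: [0.6594, 0.145, 0.0844]
tool_rot: [0.238, 0.971, -0.001, -0.003]
force: [-8.0, -1.9, 7.5]
finger_gap: 0.108
gripper_force: 19.8
[0.65943889 0.14504183 0.08439299] F [-8.  -1.9  7.5] T [-0.23  1.3   0.11] lever yaw -0.4809449110461705 pos dir -0.5104967199132437 r 0.040846775026092005 q6 -1.037690958419913
```

```bash
python3 -m creep '[{"slide":[0.02,0.42,0],"angular":[0,0,-0.1],"claw":-1},{"slide":[0.02,0.42,0],"angular":[0,0,-0.1],"claw":-1},{"slide":[0.02,0.42,0],"angular":[0,0,-0.1],"claw":-1},{"slide":[0.02,0.42,0],"angular":[0,0,-0.1],"claw":-1},{"slide":[0.02,0.42,0],"angular":[0,0,-0.1],"claw":-1},{"slide":[0.02,0.42,0],"angular":[0,0,-0.1],"claw":-1},{"slide":[0.02,0.42,0],"angular":[0,0,-0.1],"claw":-1},{"slide":[0.02,0.42,0],"angular":[0,0,-0.1],"claw":-1},{"slide":[0.02,0.42,0],"angular":[0,0,-0.1],"claw":-1},{"slide":[0,0,0],"angular":[0,0,0],"claw":-1}]'; python3 st.py
```

```text
t: 6.5
tcp_pos: [0.6603, 0.1806, 0.0843]
tool_rot: [-0.208, 0.978, -0.001, -0.004]
force: [-7.3, -5.1, 8.0]
finger_gap: 0.112
gripper_force: 19.7
[0.66032524 0.18056895 0.08433952] F [-7.3 -5.1  8. ] T [-0.79  1.24  0.1 ] lever yaw 0.41880037840145834 pos dir 0.4029303849290722 r 0.039704976807425185 q6 -1.8822414197156232
```

```bash
python3 -m creep '[{"slide":[0.02,0.41,0],"angular":[0,0,-0.1],"claw":-1},{"slide":[0.02,0.41,0],"angular":[0,0,-0.1],"claw":-1},{"slide":[0.02,0.41,0],"angular":[0,0,-0.1],"claw":-1},{"slide":[0.02,0.41,0],"angular":[0,0,-0.1],"claw":-1},{"slide":[0.02,0.41,0],"angular":[0,0,-0.1],"claw":-1},{"slide":[0,0.2,0],"angular":[0,0,-0.05],"claw":-1},{"slide":[0,0,0],"angular":[0,0,0],"claw":-1},{"slide":[0,0,0],"angular":[0,0,0],"claw":-1}]'; python3 st.py
python3 -m creep '[{"slide":[0,0,0],"angular":[0,0,0],"claw":0},{"slide":[0,0,0],"angular":[0,0,0],"claw":0},{"slide":[0,0,0],"angular":[0,0,0],"claw":0},{"slide":[0,0,0],"angular":[0,0,0],"claw":0},{"slide":[0,0,-2],"angular":[0,0,0],"claw":0},{"slide":[0,0,-4],"angular":[0,0,0],"claw":0},{"slide":[2,0,-4],"angular":[0,0,0],"claw":0.2},{"slide":[3,0,-4],"angular":[0,0,0],"claw":0.6},{"slide":[0,0,0],"angular":[0,0,0],"claw":1},{"slide":[0,0,0],"angular":[0,0,0],"claw":1}]'; python3 st.py
python3 - <<'E'
from h import *
import pickle
s=manip.sense(); i=viewer.snapshot('wrist'); cv2.imwrite('pics/w3.png',i); pickle.dump(s,open('w3.pkl','wb'))
C=cam('wrist',s); print(proj(C,(.6238,.165,.102)),proj(C,(.662,.2256,.077)))
c=proj(C,(.64,.19,.09)).astype(int); x,y=np.maximum(c-[67,50],0); print('off',x,y)
cv2.imwrite('pics/m3.png',cv2.resize(i[y:y+100,x:x+133],(800,600),interpolation=cv2.INTER_CUBIC))
E
```

```text
t: 7.17
tcp_pos: [0.6464, 0.1973, 0.0843]
tool_rot: [-0.464, 0.886, 0.0, -0.004]
force: [-7.7, -4.7, 7.9]
finger_gap: 0.109
gripper_force: 19.7
[0.64643669 0.19732625 0.08434936] F [-7.7 -4.7  7.9] T [-0.86  1.22 -0.1 ] lever yaw 0.9639514303357711 pos dir 0.9598977261907992 r 0.03946398102803005 q6 -2.4006747780318363
t: 8.0
tcp_pos: [0.6263, 0.1628, 0.2168]
tool_rot: [-0.463, 0.887, -0.001, 0.003]
force: [0.4, 0.1, -0.6]
finger_gap: 0.989
gripper_force: 0.0
[0.62626171 0.16281982 0.21683404] F [ 0.4  0.1 -0.6] T [ 0.   -0.01 -0.  ] lever yaw 0.9620132573378306 pos dir -0.7248209505220659 r 0.00328834526952821 q6 -2.450990940870558
[259.06004859 185.19317025] [262.03135866 250.48495613]
off 192 164
```

View pics/m3.png

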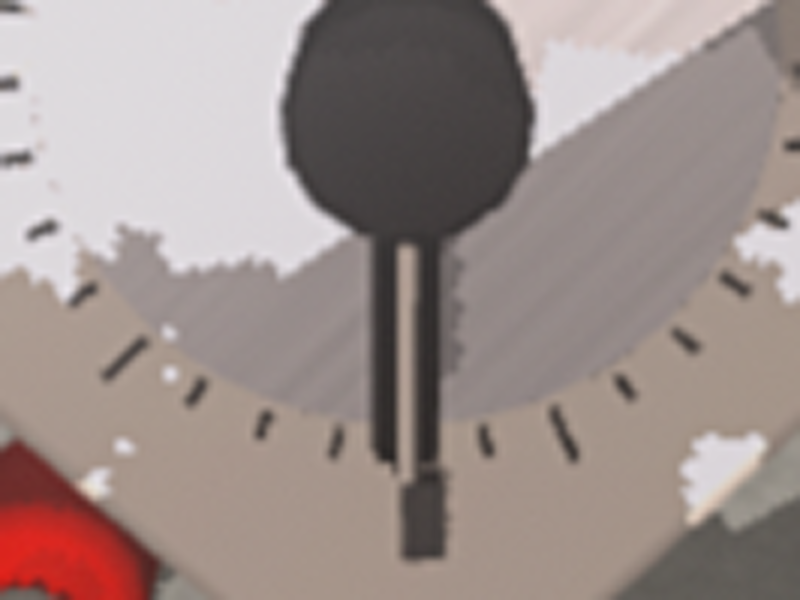

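The crop shows the lever's white line vertical at about column 260.0 in full-image pixels. The rider is centred at about (262.5,250.5), slightly further anticlockwise, and it hasn't been disturbed.

```bash
python3 - <<'E'
from h import *
import pickle
s=pickle.load(open('w3.pkl','rb'));C=cam('wrist',s);i=cv2.imread('pics/w3.png');g=i.max(2).astype(int)
print(g[246:258,250:275]) 
m=(g[246:257,254:272]<95); yy,xx=np.nonzero(m); rp=(xx.mean()+254,yy.mean()+246); print(rp)
w=[]
for y in range(208,238):
    v=g[y,256:264].astype(float); v=np.clip(v-80,0,None); w.append((np.sum(v*np.arange(256,264))/v.sum(),y))
w=np.array(w); P=np.array([plane(C,p,.099)[:2] for p in w]); print(w[[0,10,20,29]])
vx,vy,px,py=cv2.fitLine(P.astype(np.float32),cv2.DIST_HUBER,0,.001,.001).ravel()
d=np.array([vx,vy]); d*=np.sign(d[1]); a=np.array([.6238,.165]); print('lever dir',np.arctan2(d[1],d[0]),'axis off line mm',1e3*(-d[1]*(a-[px,py])[0]+d[0]*(a-[px,py])[1]))
# axis estimated on lever line from hub centre
o=np.array([px,py]); o=o+d*(d@(a-o)); 
r=plane(C,rp,.078)[:2]; print('rider',r,'dir from line-axis',np.arctan2(*(r-o)[::-1]),np.hypot(*(r-o)),'from a',np.arctan2(*(r-a)[::-1]))
E
```

```text
[[166 165 166 166 166 166 167 168 126  79  70  72  74  74  69  82 138 164
  167 165 164 166 164 165 165]
 [167 165 166 167 166 166 168 168 125  76  71  73  73  73  69  86 147 169
  168 166 166 166 164 165 164]
 [167 166 166 165 166 165 168 169 123  76  71  73  72  72  70  86 146 169
  168 165 166 165 165 164 165]
 [165 165 166 165 166 166 167 169 126  77  71  72  73  72  70  84 131 161
  167 166 165 164 164 164 165]
 [164 166 167 166 165 166 168 169 133  84  70  71  72  71  70  83 121 157
  166 166 165 164 165 165 164]
 [166 166 166 166 166 165 168 169 136  88  70  72  72  72  69  86 137 165
  168 166 165 165 165 164 164]
 [167 166 165 166 165 166 167 168 136  88  70  71  72  71  69  79 130 161
  166 165 165 164 164 165 165]
 [166 166 166 165 165 166 168 169 136  87  71  70  72  71  69  78 135 164
  167 165 164 164 165 165 165]
 [166 166 166 166 166 166 168 168 135  86  70  72  71  71  69  83 146 168
  166 165 165 165 164 164 165]
 [166 166 167 167 166 166 168 169 133  83  67  68  69  66  65  81 144 168
  166 164 165 165 165 164 165]
 [166 166 166 166 166 166 167 167 132  84  69  70  73  73  72  94 147 167
  166 166 164 164 165 164 165]
 [166 166 166 166 166 166 167 168 154 129 117 119 135 141 141 145 160 166
  164 165 164 164 165 165 164]]
(np.float64(262.0), np.float64(251.0))
[[259.17358491 208.        ]
 [258.94642857 218.        ]
 [258.95045045 228.        ]
 [258.94930876 237.        ]]
lever dir 0.9634699 axis off line mm -0.012809556502697134
rider [0.66207202 0.22562158] dir from line-axis 1.0074819541740647 0.07169129443864848 from a 1.0076604563906815
```

```bash
python3 -m creep '[{"slide":[-2,0.15,0],"angular":[0,0,0],"claw":0.2},{"slide":[-2,0.15,2],"angular":[0,0,0],"claw":0.2},{"slide":[0,0,3],"angular":[0,0,0],"claw":0.2},{"slide":[0,0,3],"angular":[0,0,0],"claw":0},{"slide":[0,0,0],"angular":[0,0,0],"claw":0},{"slide":[0,0,0],"angular":[0,0,0],"claw":0},{"slide":[0,0,0],"angular":[0,0,0],"claw":0}]'; python3 st.py
```

```text
t: 8.63
tcp_pos: [0.6457, 0.1981, 0.1337]
tool_rot: [-0.463, 0.886, 0.0, -0.0]
force: [0.8, -0.0, -0.3]
finger_gap: 0.498
gripper_force: 0.0
[0.64569044 0.19814137 0.13370428] F [ 0.8 -0.  -0.3] T [ 0.05  0.01 -0.  ] lever yaw 0.9634207193365959 pos dir 0.9870632427505491 r 0.03971827728940448 q6 -2.401674285332545
```

```bash
python3 -m creep '[{"slide":[0,0,2],"angular":[0,0,0],"claw":0},{"slide":[0,0,2],"angular":[0,0,0],"claw":0},{"slide":[0,0,1],"angular":[0,0,0],"claw":0},{"slide":[0,0,0],"angular":[0,0,0],"claw":-1},{"slide":[0,0,0],"angular":[0,0,0],"claw":-1},{"slide":[0,0,0],"angular":[0,0,0],"claw":-1},{"slide":[0,0,0],"angular":[0,0,0],"claw":-1},{"slide":[0,0,0],"angular":[0,0,0],"claw":-1},{"slide":[0,0.08,0],"angular":[0,0,-0.022],"claw":-1},{"slide":[0,0.07,0],"angular":[0,0,-0.022],"claw":-1}]' 20; python3 -m creep '[{"slide":[0,0,0],"angular":[0,0,0],"claw":-1},{"slide":[0,0,0],"angular":[0,0,0],"claw":-1},{"slide":[0,0,0],"angular":[0,0,0],"claw":-1}]'; python3 st.py
```

```text
t: 9.47
tcp_pos: [0.6452, 0.1989, 0.0855]
tool_rot: [-0.483, 0.875, -0.0, 0.001]
force: [0.7, 1.1, 4.7]
finger_gap: 0.107
gripper_force: 24.4
t: 9.72
tcp_pos: [0.645, 0.199, 0.0854]
tool_rot: [-0.483, 0.876, -0.0, 0.001]
force: [-0.2, 1.3, 5.6]
finger_gap: 0.106
gripper_force: 24.5
[0.64504473 0.19895124 0.08543774] F [-0.2  1.3  5.6] T [-0.02  0.03  0.1 ] lever yaw 1.0085838257413966 pos dir 1.0116634291008508 r 0.04005028438328931 q6 -2.445418350812989
```

Yaw is 1.0086, on target. I'll release, lift and check.

```bash
python3 -m creep '[{"slide":[0,0,0],"angular":[0,0,0],"claw":0},{"slide":[0,0,0],"angular":[0,0,0],"claw":0},{"slide":[0,0,0],"angular":[0,0,0],"claw":0},{"slide":[0,0,0],"angular":[0,0,0],"claw":0},{"slide":[0,0,-2],"angular":[0,0,0],"claw":0},{"slide":[0,0,-4],"angular":[0,0,0],"claw":0},{"slide":[2,0,-4],"angular":[0,0,0],"claw":0.2},{"slide":[3,0,-4],"angular":[0,0,0],"claw":0.6},{"slide":[0,0,0],"angular":[0,0,0],"claw":1},{"slide":[0,0,0],"angular":[0,0,0],"claw":1}]'
python3 - <<'E'
from h import *
s=manip.sense(); i=viewer.snapshot('wrist'); cv2.imwrite('pics/w4.png',i); C=cam('wrist',s); a=np.array([.6238,.165]); g=i.max(2).astype(int)
hp=proj(C,(*a,.102)); rp=proj(C,(.662,.2256,.078)); print(hp,rp)
x0,y0=(rp-9).astype(int); k,l,st,ce=cv2.connectedComponentsWithStats((g[y0+1:y0+18,x0:x0+18]<95).astype(np.uint8)); print(st,ce)
y1=int(hp[1])+24; w=[]
for y in range(y1,y1+30):
    xs=np.arange(int(hp[0])-11,int(hp[0])+12); d=xs[g[y,xs]<95]; w.append(((d.min()+d.max())/2,y))
print(w[::6])
P=np.array([plane(C,p,.099)[:2] for p in w]); vx,vy,px,py=cv2.fitLine(P.astype(np.float32),cv2.DIST_HUBER,0,.001,.001).ravel(); print('lever',np.arctan2(vy,vx)%np.pi)
for j in range(1,len(st)):
    if st[j,4]>40: r=plane(C,ce[j]+[x0,y0+1],.078)[:2]; print('rider',r,np.arctan2(*(r-a)[::-1]))
x,y=np.maximum(((hp+rp)/2-[67,50]).astype(int),0)
cv2.imwrite('pics/m4.png',cv2.resize(i[y:y+100,x:x+133],(800,600),interpolation=cv2.INTER_CUBIC))
E
```

```text
t: 10.55
tcp_pos: [0.6216, 0.1611, 0.2171]
tool_rot: [-0.482, 0.876, -0.001, 0.002]
force: [0.5, -0.3, 0.3]
finger_gap: 0.986
gripper_force: 0.0
[255.41171107 189.98501301] [255.62583101 254.91362246]
[[  0   0  18  17 226]
 [  7   0   6  15  80]] [[8.16814159 8.09734513]
 [9.4375     7.725     ]]
[(np.float64(256.0), 213), (np.float64(256.0), 219), (np.float64(256.0), 225), (np.float64(256.0), 231), (np.float64(256.0), 237)]
lever 1.0068069
rider [0.66147927 0.22443609] 1.0057898555751352
```

View pics/m4.png

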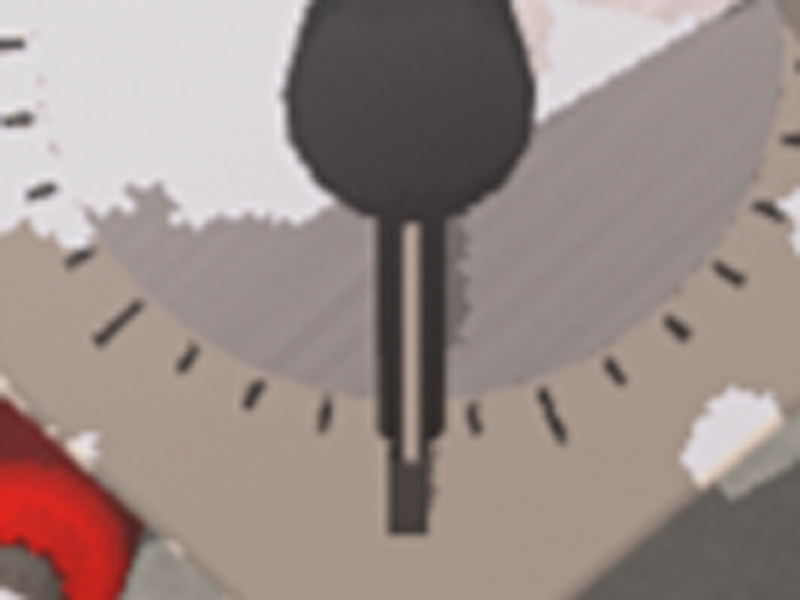

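The lever (1.007) and rider (1.006) are aligned in the picture, and the rider hasn't moved. Now I turn the wrist back and move to above the tray handle.

```bash
python3 -m creep '[{"slide":[0,0,-2],"angular":[0,0,0.12],"claw":1},{"slide":[0,0,-2],"angular":[0,0,0.12],"claw":1},{"slide":[0,0,0],"angular":[0,0,0.12],"claw":1},{"slide":[0,0,0],"angular":[0,0,0.12],"claw":1},{"slide":[0,0,0],"angular":[0,0,0.12],"claw":1},{"slide":[0,0,0],"angular":[0,0,0.12],"claw":1},{"slide":[0,0,0],"angular":[0,0,0.12],"claw":1},{"slide":[0,0,0],"angular":[0,0,0.12],"claw":1},{"slide":[0,0,0],"angular":[0,0,0.12],"claw":1},{"slide":[0,0,0],"angular":[0,0,0.12],"claw":1}]'
python3 -m creep '[{"slide":[0,0,0],"angular":[0,0,0.12],"claw":1},{"slide":[0,0,0],"angular":[0,0,0.12],"claw":1},{"slide":[0,0,0],"angular":[0,0,0.12],"claw":1},{"slide":[0,0,0],"angular":[0,0,0.12],"claw":1},{"slide":[0,0,0],"angular":[0,0,0.12],"claw":1},{"slide":[0,0,0],"angular":[0,0,0.12],"claw":1},{"slide":[0,0,0],"angular":[0,0,0.12],"claw":1},{"slide":[0,0,0],"angular":[0,0,0.12],"claw":1},{"slide":[0,0,0],"angular":[0,0,0.12],"claw":1},{"slide":[0,0,0],"angular":[0,0,0.12],"claw":1}]'
python3 -m creep '[{"slide":[0,0,0],"angular":[0,0,0.1],"claw":1},{"slide":[0,0,0],"angular":[0,0,0.1],"claw":1},{"slide":[0,0,0],"angular":[0,0,0],"claw":1}]'; python3 st.py
```

```text
t: 11.43
tcp_pos: [0.6198, 0.1624, 0.2515]
tool_rot: [0.099, 0.995, -0.0, -0.003]
force: [-0.6, 0.2, -0.8]
finger_gap: 1.003
gripper_force: 0.0
t: 12.27
tcp_pos: [0.6198, 0.1624, 0.2515]
tool_rot: [0.643, 0.765, -0.002, -0.002]
force: [0.4, 0.9, -0.4]
finger_gap: 0.998
gripper_force: 0.0
t: 12.52
tcp_pos: [0.6198, 0.1623, 0.2517]
tool_rot: [0.715, 0.699, -0.002, -0.002]
force: [0.5, 0.3, -0.7]
finger_gap: 0.997
gripper_force: 0.0
[0.61983235 0.16234487 0.25171182] F [ 0.5  0.3 -0.7] T [0.05 0.03 0.  ] lever yaw -1.5937219977327837 pos dir -2.551841703183596 r 0.004774097160988263 q6 0.10475543374567675
```

```bash
python3 -m creep '[{"slide":[-3.2,-0.9,0],"angular":[0,0,0],"claw":1},{"slide":[-3.2,-0.9,0],"angular":[0,0,0],"claw":1},{"slide":[-3.2,-0.9,0],"angular":[0,0,0],"claw":1},{"slide":[-3.2,-0.9,0],"angular":[0,0,0],"claw":1},{"slide":[-3.2,-0.9,0],"angular":[0,0,0],"claw":1},{"slide":[-3.2,-0.9,0],"angular":[0,0,0],"claw":1},{"slide":[-3.2,-0.9,0],"angular":[0,0,0],"claw":1},{"slide":[-3.2,-0.9,0],"angular":[0,0,0],"claw":1},{"slide":[0,0,0],"angular":[0,0,0],"claw":1},{"slide":[0,0,0],"angular":[0,0,0],"claw":1}]'; python3 st.py
python3 - <<'E'
from h import *
import pickle
s=manip.sense(); i=viewer.snapshot('wrist'); cv2.imwrite('pics/w5.png',i); pickle.dump(s,open('w5.pkl','wb'))
E
python3 -m creep '[{"slide":[-2,0,0],"angular":[0,0,0],"claw":1},{"slide":[-2,0,0],"angular":[0,0,0],"claw":1},{"slide":[0,0,0],"angular":[0,0,0],"claw":1},{"slide":[0,0,0],"angular":[0,0,0],"claw":1}]'
python3 - <<'E'
from h import *
import pickle
s=manip.sense(); i=viewer.snapshot('wrist'); cv2.imwrite('pics/w6.png',i); pickle.dump(s,open('w6.pkl','wb'))
a=cv2.imread('pics/w5.png'); cv2.imwrite('pics/m5.png',np.hstack([cv2.resize(a[:300],(400,234)),cv2.resize(i[:300],(400,234))]))
E
```

```text
t: 13.35
tcp_pos: [0.5425, -0.0937, 0.2532]
tool_rot: [0.715, 0.699, -0.0, -0.001]
force: [0.8, 0.7, 0.1]
finger_gap: 0.997
gripper_force: 0.0
[ 0.54249568 -0.09369129  0.25318901] F [0.8 0.7 0.1] T [ 0.03 -0.01  0.09] lever yaw -1.5940425429788236 pos dir -1.8753119274617158 r 0.27116706352508535 q6 -0.35123554987493044
t: 13.73
tcp_pos: [0.5426, -0.1315, 0.2539]
tool_rot: [0.714, 0.7, 0.0, -0.001]
force: [0.3, 0.3, -0.5]
finger_gap: 0.999
gripper_force: 0.0
```

View pics/m5.png

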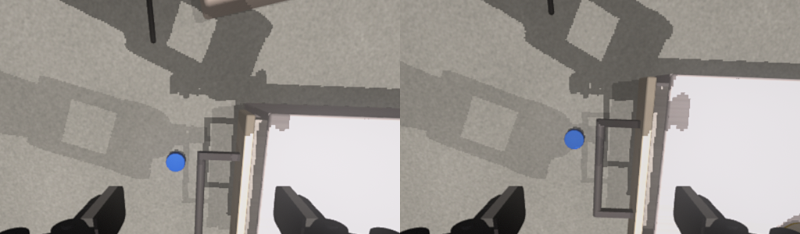

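The right half (second view) shows the whole handle. Its bar runs from about px (253,156) to (251,274), and its brackets run to the tray front on the right. The cap is to the left of the bar.

```bash
python3 - <<'E'
from h import *
import pickle
np.set_printoptions(precision=4,suppress=True)
for n,rows in(('w5',(210,240,270)),('w6',(150,158,180,200,220,240,260,270,278))):
    g=cv2.imread(f'pics/{n}.png').max(2).astype(int)
    for y in rows: print(n,y,[f'{v}' for v in g[y,236:272]])
    print('col',[f'{v}' for v in g[140:170,270]],[f'{v}' for v in g[262:285,262]])
E
```

```text
w5 210 ['150', '125', '145', '140', '140', '157', '163', '164', '166', '167', '166', '161', '158', '158', '164', '150', '104', '78', '87', '94', '100', '105', '99', '98', '99', '88', '78', '95', '104', '102', '102', '142', '149', '139', '137', '136']
w5 240 ['150', '149', '148', '146', '160', '167', '164', '163', '161', '162', '166', '170', '172', '171', '151', '104', '86', '96', '103', '110', '113', '107', '101', '95', '84', '108', '142', '152', '147', '145', '144', '134', '128', '130', '130', '130']
w5 270 ['158', '160', '160', '158', '157', '159', '162', '166', '167', '164', '159', '162', '168', '134', '90', '85', '97', '104', '110', '109', '105', '101', '88', '79', '142', '169', '170', '169', '167', '165', '152', '142', '140', '142', '144', '142']
col ['165', '165', '160', '161', '166', '170', '168', '167', '169', '171', '137', '107', '107', '108', '110', '109', '103', '106', '149', '169', '167', '170', '171', '171', '170', '168', '161', '155', '155', '154'] ['170', '169', '165', '163', '169', '169', '165', '166', '170', '170', '166', '162', '161', '162', '164', '164', '166', '17
[... 1950 characters left out ...]
 '55', '55', '57', '55', '55', '55', '55', '56', '55', '54', '55', '55', '56']
w6 278 ['162', '158', '157', '157', '154', '154', '156', '158', '160', '162', '164', '156', '146', '136', '133', '127', '122', '121', '123', '123', '124', '117', '114', '116', '115', '114', '115', '114', '114', '109', '106', '105', '106', '106', '106', '106']
col ['140', '139', '139', '139', '140', '139', '140', '142', '141', '138', '141', '147', '104', '56', '64', '72', '73', '72', '72', '72', '73', '69', '71', '124', '142', '138', '136', '139', '138', '138'] ['155', '156', '159', '159', '112', '56', '52', '54', '55', '82', '103', '108', '107', '107', '105', '104', '115', '147', '160', '157', '155', '157', '158']
```

```bash
python3 - <<'E'
from h import *
import pickle
np.set_printoptions(precision=4,suppress=True)
g=cv2.imread('pics/w5.png').max(2).astype(int); col=g[185:215,275]; print(list(map(int,col)))
S=[pickle.load(open(n+'.pkl','rb')) for n in('w5','w6')];C=[cam('wrist',s) for s in S]
r5=185+[i for i in range(30) if col[i]<90][-1]; print('w5 last dark row',r5)
print('bracket edge',*tri(C[0],(275,r5+.5),C[1],(275,162.8)))
for z in(.12,.125):
    P=np.array([plane(C[1],p,z) for p in[(254.9,180),(253.3,220),(252.8,240),(252,260)]])
    b1,b2=plane(C[1],(270,159),z),plane(C[1],(262,275),z)
    print(z,P[:,:2],'oven yaw',np.arctan2(-(P[0]-P[-1])[0],(P[0]-P[-1])[1]),'brackets',b1,b2,np.hypot(*(b1-b2)[:2]))
E
```

```text
[146, 144, 141, 141, 144, 144, 145, 149, 123, 76, 54, 71, 97, 107, 105, 106, 105, 104, 103, 103, 133, 150, 146, 142, 143, 146, 146, 146, 144, 143]
w5 last dark row 196
bracket edge [ 0.5645 -0.1247  0.0561] 0.0006360272282723653
0.12 [[ 0.543  -0.1287]
 [ 0.5408 -0.1665]
 [ 0.5399 -0.1864]
 [ 0.5386 -0.207 ]] oven yaw -0.056089284142003176 brackets [ 0.5567 -0.1101  0.12  ] [ 0.5479 -0.2231  0.12  ] 0.11339075387087033
0.125 [[ 0.5431 -0.1275]
 [ 0.5408 -0.1646]
 [ 0.5399 -0.1842]
 [ 0.5387 -0.2044]] oven yaw -0.05608928414200377 brackets [ 0.5564 -0.1093  0.125 ] [ 0.5479 -0.2203  0.125 ] 0.11133830581582649
```

```bash
python3 - <<'E'
from h import *
import pickle
C=[cam('wrist',pickle.load(open(n+'.pkl','rb'))) for n in('w5','w6')]
print('bracket edge',*tri(C[0],(275,204.7),C[1],(275,162.8)))
E
python3 -m creep '[{"slide":[0,0,0],"angular":[0,0,0.033],"claw":-0.3},{"slide":[-1.7,0,0],"angular":[0,0,0],"claw":-0.3},{"slide":[-1.7,0,0],"angular":[0,0,0],"claw":-0.3},{"slide":[0,0,3],"angular":[0,0,0],"claw":-0.3},{"slide":[0,0,3],"angular":[0,0,0],"claw":-0.3},{"slide":[0,0,3],"angular":[0,0,0],"claw":-0.3},{"slide":[0,0,1],"angular":[0,0,0],"claw":-0.3},{"slide":[0,0,0],"angular":[0,0,0],"claw":-0.3},{"slide":[0,0,0],"angular":[0,0,0],"claw":-0.3}]'; python3 st.py
```

```text
bracket edge [ 0.56050287 -0.112771    0.12434165] 0.000505703763502759
t: 14.53
tcp_pos: [0.5408, -0.1656, 0.1547]
tool_rot: [0.726, 0.688, 0.0, -0.0]
force: [-0.3, -0.7, 0.5]
finger_gap: 0.352
gripper_force: 0.0
[ 0.54081908 -0.16557768  0.15466198] F [-0.3 -0.7  0.5] T [ 0.01  0.04 -0.02] lever yaw -1.6242615725024323 pos dir -1.8167327924098244 r 0.3408334407919554 q6 -0.4414362845470424
```

The bracket's top height triangulates to 0.124 m against 0.125 expected. The tool is directly above the bar, so I go down 5.3 cm and close at 50 N.

```bash
python3 -m creep '[{"slide":[0,0,2],"angular":[0,0,0],"claw":-0.3},{"slide":[0,0,2],"angular":[0,0,0],"claw":-0.3},{"slide":[0,0,1.3],"angular":[0,0,0],"claw":-0.3},{"slide":[0,0,0],"angular":[0,0,0],"claw":-0.3},{"slide":[0,0,0],"angular":[0,0,0],"claw":-1},{"slide":[0,0,0],"angular":[0,0,0],"claw":-1},{"slide":[0,0,0],"angular":[0,0,0],"claw":-1},{"slide":[0,0,0],"angular":[0,0,0],"claw":-1},{"slide":[0,0,0],"angular":[0,0,0],"claw":-1},{"slide":[0,0,0],"angular":[0,0,0],"claw":-1}]' 50; python3 st.py
```

```text
t: 15.37
tcp_pos: [0.5416, -0.1669, 0.1034]
tool_rot: [0.726, 0.687, 0.001, 0.002]
force: [-0.2, 1.5, 6.6]
finger_gap: 0.097
gripper_force: 49.2
[ 0.54164981 -0.16692879  0.1033869 ] F [-0.2  1.5  6.6] T [ 0.16 -0.01  0.01] lever yaw -1.625939785637491 pos dir -1.8134144654230444 r 0.3419435223157101 q6 -0.441486095550836
```

```bash
python3 -m creep '[{"slide":[0,-0.2,0],"angular":[0,0,0],"claw":-1},{"slide":[0,-0.4,0],"angular":[0,0,0],"claw":-1},{"slide":[0,-0.5,0],"angular":[0,0,0],"claw":-1},{"slide":[0,-0.6,0],"angular":[0,0,0],"claw":-1},{"slide":[0,-0.6,0],"angular":[0,0,0],"claw":-1},{"slide":[0,-0.6,0],"angular":[0,0,0],"claw":-1},{"slide":[0,-0.6,0],"angular":[0,0,0],"claw":-1},{"slide":[0,-0.5,0],"angular":[0,0,0],"claw":-1},{"slide":[0,-0.4,0],"angular":[0,0,0],"claw":-1},{"slide":[0,-0.2,0],"angular":[0,0,0],"claw":-1}]'; python3 st.py
```

```text
t: 16.2
tcp_pos: [0.496, -0.1643, 0.1033]
tool_rot: [0.727, 0.687, 0.001, 0.002]
force: [1.9, 3.3, 8.6]
finger_gap: 0.097
gripper_force: 49.5
[ 0.4960153  -0.16427759  0.10334389] F [1.9 3.3 8.6] T [ 0.52 -0.36 -0.07] lever yaw -1.6265375595996345 pos dir -1.940981246213649 r 0.3532034282930811 q6 -0.4802421311275289
```

```bash
python3 -m creep '[{"slide":[0,-0.2,0],"angular":[0,0,0],"claw":-1},{"slide":[0,-0.4,0],"angular":[0,0,0],"claw":-1},{"slide":[0,-0.6,0],"angular":[0,0,0],"claw":-1},{"slide":[0,-0.7,0],"angular":[0,0,0],"claw":-1},{"slide":[0,-0.8,0],"angular":[0,0,0],"claw":-1},{"slide":[0,-0.8,0],"angular":[0,0,0],"claw":-1},{"slide":[0,-0.8,0],"angular":[0,0,0],"claw":-1},{"slide":[0,-0.7,0],"angular":[0,0,0],"claw":-1},{"slide":[0,-0.5,0],"angular":[0,0,0],"claw":-1},{"slide":[0,-0.4,0],"angular":[0,0,0],"claw":-1}]'
python3 -m creep '[{"slide":[0,-0.3,0],"angular":[0,0,0],"claw":-1},{"slide":[0,-0.3,0],"angular":[0,0,0],"claw":-1},{"slide":[0,-0.3,0],"angular":[0,0,0],"claw":-1},{"slide":[0,-0.2,0],"angular":[0,0,0],"claw":-1},{"slide":[0,-0.2,0],"angular":[0,0,0],"claw":-1},{"slide":[0,0,0],"angular":[0,0,0],"claw":-1},{"slide":[0,0,0],"angular":[0,0,0],"claw":-1}]'; python3 st.py
```

```text
t: 17.03
tcp_pos: [0.4369, -0.1608, 0.1033]
tool_rot: [0.727, 0.687, 0.001, 0.002]
force: [2.8, 5.9, 12.0]
finger_gap: 0.096
gripper_force: 49.9
t: 17.62
tcp_pos: [0.4312, -0.1606, 0.1034]
tool_rot: [0.728, 0.685, 0.006, 0.008]
force: [21.3, 15.4, 2.4]
finger_gap: 0.095
gripper_force: 49.2
[ 0.43115665 -0.16064819  0.10338734] F [21.3 15.4  2.4] T [ 2.44 -3.48  0.05] lever yaw -1.6312474303335696 pos dir -2.1049934551243075 r 0.37836252864112446 q6 -0.5554879860884855
```

```bash
python3 -m creep '[{"slide":[0,-0.2,0],"angular":[0,0,0],"claw":-1},{"slide":[0,-0.2,0],"angular":[0,0,0],"claw":-1},{"slide":[0,0,0],"angular":[0,0,0],"claw":-1}]'; python3 st.py; python3 - <<'E'
from h import *
i=viewer.snapshot('scene'); b=viewer.snapshot('side')
cv2.imwrite('pics/m6.png',np.hstack([cv2.resize(i[90:270,110:270],(400,450),interpolation=cv2.INTER_CUBIC),cv2.resize(b[130:310,180:340],(400,450),interpolation=cv2.INTER_CUBIC)]))
E
```

```text
t: 17.87
tcp_pos: [0.4311, -0.1608, 0.1034]
tool_rot: [0.729, 0.684, 0.008, 0.011]
force: [34.2, 21.9, -6.4]
finger_gap: 0.096
gripper_force: 48.9
[ 0.43108946 -0.16077141  0.10341776] F [34.2 21.9 -6.4] T [ 3.48 -5.2   0.17] lever yaw -1.6341617439492186 pos dir -2.1049804859280137 r 0.3785027894925607 q6 -0.5605619060519563
```

View pics/m6.png

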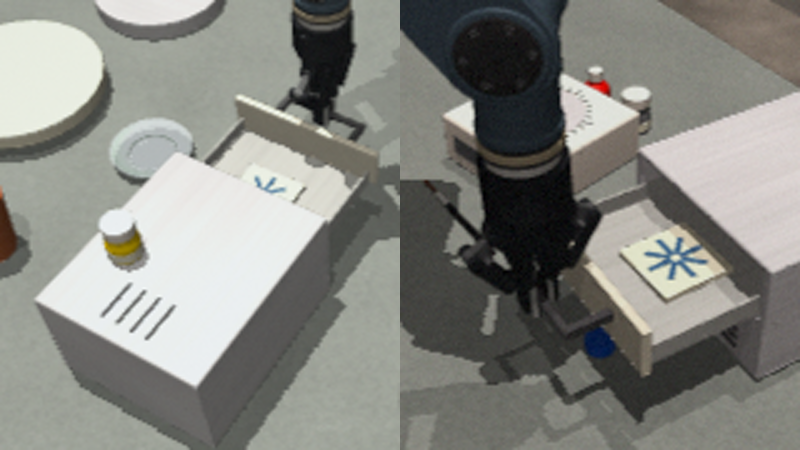

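The picture shows the tray well out, with the tile flat in it and undisturbed, and the cap still in place under the handle. Travel reads about 111 mm rather than 120, so I need to know whether this is the stop. I'll check how far the handle stood from the oven front at the start, and the joint angles.

```bash
python3 - <<'E'
from h import *
import pickle
np.set_printoptions(precision=4,suppress=True)
print(manip.sense()['q'])
C=cam('wrist',pickle.load(open('w6.pkl','rb'))); i=cv2.imread('pics/w6.png').max(2).astype(int)
for y in (150,200,240): print(y,list(map(int,i[y,290:365])))
# where oven front would be: handle line + 55 mm, top z .15 ; tray front face at handle+44
h=np.array([.5408,-.165]); ex=np.array([np.cos(-.056),np.sin(-.056)]); ey=np.array([-ex[1],ex[0]])
for d in (.044,.045,.055,.060,.065): print(d,[proj(C,(*(h+ex*d+ey*e),z)).round(1) for z in(.14,.15) for e in(.06,.0)])
E
```

```text
[-0.6079  0.5273  1.9741  0.0189  0.6155 -0.5605]
150 [141, 142, 141, 136, 138, 142, 110, 83, 82, 83, 84, 85, 84, 83, 84, 84, 84, 85, 84, 85, 83, 87, 121, 148, 164, 169, 168, 167, 166, 169, 167, 168, 156, 152, 192, 212, 213, 211, 158, 109, 108, 112, 112, 112, 114, 112, 113, 114, 113, 102, 100, 116, 133, 128, 151, 168, 168, 169, 167, 167, 168, 168, 168, 168, 169, 169, 169, 169, 168, 169, 169, 169, 170, 171, 171]
200 [144, 141, 143, 113, 88, 88, 90, 92, 92, 92, 93, 92, 94, 96, 96, 89, 89, 129, 201, 229, 229, 228, 228, 228, 228, 228, 229, 229, 219, 214, 217, 217, 221, 219, 165, 116, 116, 118, 117, 119, 120, 119, 119, 119, 111, 114, 178, 222, 229, 230, 229, 229, 229, 230, 229, 229, 230, 230, 230, 230, 230, 230, 230, 230, 230, 230, 230, 230, 230, 230, 230, 230, 230, 231, 230]
240 [152, 117, 89, 88, 90, 91, 93, 93, 94, 94, 96, 97, 93, 94, 166, 224, 231, 229, 228, 228, 228, 228, 229, 229, 225, 201, 197, 204, 206, 178, 132, 111, 113, 114, 115, 115, 115, 116, 115, 110, 100, 133, 186, 220, 229, 229, 229, 228, 229, 229, 229, 229, 229, 228, 229, 229, 229, 228, 229, 229, 231, 234, 189, 105, 64, 64, 67, 67, 67, 67, 71, 84, 92, 93, 91]
0.044 [array([309.8, 159.1]), array([304.3, 228.1]), array([312. , 161.2]), array([306.1, 232.6])]
0.045 [array([311.1, 159.1]), array([305.4, 228.2]), array([313.3, 161.2]), array([307.3, 232.6])]
0.055 [array([323.3, 159.6]), array([317. , 228.6]), array([326. , 161.7]), array([319.3, 233. ])]
0.06 [array([329.5, 159.8]), array([322.8, 228.8]), array([332.4, 161.9]), array([325.3, 233.2])]
0.065 [array([335.6, 160. ]), array([328.6, 228.9]), array([338.7, 162.1]), array([331.3, 233.4])]
```

At the start the handle stood about 65 mm in front of the oven's top edge, so the tray was already about 10 mm out. 10 + 110.5 mm is the 120 mm stop, which fits the hard resistance. I'll relax the pull, release and lift.

```bash
python3 -m creep '[{"slide":[0,0.4,0],"angular":[0,0,0],"claw":-1},{"slide":[0,0.4,0],"angular":[0,0,0],"claw":-1},{"slide":[0,0,0],"angular":[0,0,0],"claw":-1},{"slide":[0,0,0],"angular":[0,0,0],"claw":-1}]'; python3 st.py
```

```text
t: 18.3
tcp_pos: [0.4312, -0.1605, 0.1033]
tool_rot: [0.727, 0.687, 0.003, 0.004]
force: [10.9, 9.9, 8.1]
finger_gap: 0.095
gripper_force: 50.3
[ 0.43118051 -0.16051874  0.10334361] F [10.9  9.9  8.1] T [ 1.47 -1.6  -0.01] lever yaw -1.62785147063044 pos dir -2.105113406657635 r 0.378238970825109 q6 -0.5505756648813521
```

```bash
python3 -m creep '[{"slide":[0,0,0],"angular":[0,0,0],"claw":-0.3},{"slide":[0,0,0],"angular":[0,0,0],"claw":-0.3},{"slide":[0,0,0],"angular":[0,0,0],"claw":-0.3},{"slide":[0,0,0],"angular":[0,0,0],"claw":-0.3},{"slide":[0,0,-1],"angular":[0,0,0],"claw":-0.3},{"slide":[0,0,-2],"angular":[0,0,0],"claw":-0.3},{"slide":[0,0,-3],"angular":[0,0,0],"claw":-0.3},{"slide":[0,0,-3],"angular":[0,0,0],"claw":-0.3},{"slide":[0,0,-3],"angular":[0,0,0],"claw":-0.3},{"slide":[0,0,0],"angular":[0,0,0],"claw":-0.3}]'; python3 st.py
python3 - <<'E'
from h import *
s=manip.sense(); i=viewer.snapshot('scene'); w=viewer.snapshot('wrist')
C=cam('wrist',s); print('expected handle px if at stop',proj(C,(.4312,-.1605,.125)))
cv2.imwrite('pics/m7.png',np.hstack([cv2.resize(i[80:290,100:380],(400,300),interpolation=cv2.INTER_CUBIC),cv2.resize(w,(400,300))]))
E
```

```text
t: 19.13
tcp_pos: [0.429, -0.1623, 0.2262]
tool_rot: [0.726, 0.687, 0.001, 0.005]
force: [0.7, -0.2, 0.8]
finger_gap: 0.349
gripper_force: 0.0
[ 0.4290201  -0.16229394  0.22618004] F [ 0.7 -0.2  0.8] T [ 0.01 -0.04 -0.03] lever yaw -1.6260319791360534 pos dir -2.1076215206208837 r 0.38086813331320224 q6 -0.550492822279212
expected handle px if at stop [255.81404056 189.53110931]
```

View pics/m7.png

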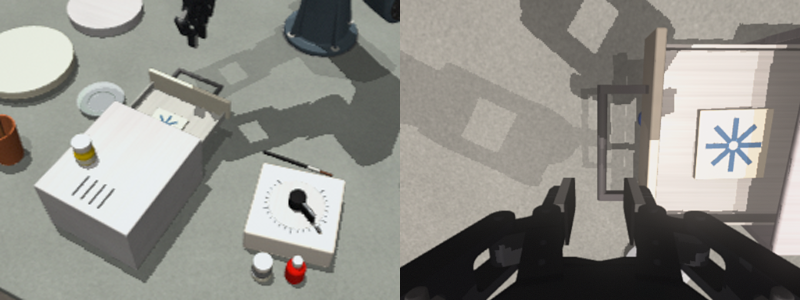

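The final picture shows the tray out, with the handle at about column 258 against 256 expected at the stop. The tile lies flat, the lever points at the rider, everything else is in place and the gripper is clear.

```bash
python3 -c "
from station import ticket
print(ticket.sign_off())"
```

```text
the job is handed in; nothing more can be done
None
```

The dial lever points at the rider (about 0.001 rad apart by the wrist camera, rider not shifted), the tray was then pulled to its stop with the tile flat in it, nothing else appears moved in the last picture, and I handed the job in at about 19 s of the 67 s allowed.

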